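# Hang a head frame on the drying bar with a lifting fork

### The arm

A 7-joint arm with a two-finger parallel gripper is mounted at the origin on a cart in front of the work surface, level with it; the furniture and walls round the work are solid. World frame = base frame: x ahead of the robot, y to its left, z up, the work surface at z = 0. Lengths are in m, angles in rad, forces in N, time in s.
With the tool pointing down it reaches from about 0.35 to 0.9 m from the base axis. Payload 8.1 kg.
Tool frame: the origin (TCP) lies midway between the tips of the shut fingers; the grasp point (between the pads) lies 19 mm behind it; z points along the fingers, y is the line along which they close (so a half turn about z gives the same grasp; the last joint's range is limited). The gripper opens to 92 mm and grips with 3 to 60 N. Pads are 19 mm wide; open, the fingers measure 130 mm over their backs; the gripper's body (75 mm by 190 mm) begins 47 mm behind the grasp point.
Start: joints at [-1.304, 0.434, 0.025, 1.573, -0.012, 1.134, -0.075], TCP at [0.226, 0.583, 0.227] pointing down, gripper open.
Joint ranges: [-2.62, 2.62], [-0.44, 2.09], [-1.27, 1.32], [0.08, 2.57], [-1.32, 4.46], [0.12, 2], [-2.74, 2.74]. Speed limits (rad/s): [2.22, 2.22, 3.01, 3.01, 3.14, 3.14, 3.14].

### API

Orientations are given as a unit quaternion [x, y, z, w].
In Python, from station import state, optics, ticket gives the robot as it stands.
- The arm moves only by the shell command python3 -m handwheel 'ROWS' [OPENING] [FORCE]. ROWS is JSON, a list of rows, each an object of numbers: "tx", "ty", "tz": the shift along the world's x, y, z in m; "ax", "ay", "az": the turn, a rotation vector about the world's x, y, z in degrees. In form: [{"tx": .., "ty": .., "tz": .., "ax": .., "ay": .., "az": ..}, ...]. A call has 1 to 10 rows; each row shifts and turns the commanded pose from where the row before left it; what a row does not reach is not made up. A row lasts 1/10 s, in which the tool goes at most 50 mm and 8.59 degrees, less where a joint would pass 70% of its speed; a pose out of reach is approached as far as the arm can. A call with a gripper value outside its range is refused whole. OPENING is the opening, from 0 (shut) to 1 (fully open), set as the call begins (- or left out, the last holds). The fingers move at their own pace and stop on an object; FORCE is the grip in N (left out, the last holds). Time passes only in rows, so rows that do not move let the fingers close. It gives the time, the measured TCP pose, the force, the opening and the grip force at its end, in the units of the state.
- state(): the state, without advancing time (a new reading comes with each control period).
- optics.snapshot(name): name is "side" or "top" or "wrist"; returns a dict with "pixels" (420x560x3 uint8, red, green, blue), "mtx" (3x3 intrinsics, pixels), "origin" and "orientation" of the camera in the world. Camera axes: x right, y down, z forward; pixel columns grow to the right and rows downward; lengths in m; the calibration is good to about 2 mm. The wrist camera is an equidistant fisheye: a pixel r from the principal point sees the ray r / f radians off the axis. A picture is of the moment at which its call begins. There is no depth.
- ticket.job_done(): hands the job in; it is judged then, once.
The state is a dict: "t": time; "qpos": joint angles; "qvel": joint speeds; "joint_torque": joint torques, N m; "eef_pos": TCP position; "ee_rot": TCP orientation; "wrist_force": force on the tool from outside, world axes, zero at the start; "ft_torque": the same for the moment, N m; "opening": opening from 0.0 (shut) to 1.0 (fully open); "gripper_force": force on a finger pad.
Only numpy, scipy, OpenCV 4.12 (cv2) and the standard library are available. Lean on these libraries where they do the work, as an engineer would, in place of code of your own. Each camera call takes 0.05 s, during which the arm holds its last target. There are 200 camera calls.

### The job

The larger, nearer one of the two face-shield head frames has just been disinfected and must not be touched by the gripper: pick up the two-pronged lifting fork from its mat, reach the prongs through the frame's band and lift the frame up out of its slotted stand, and hang it by the top of its band over the drying bar, between the bar's end knob and its post. Then draw the fork out and lay it back on the mat, prong tips up and lengthwise within the mat's edges. Do not move the tape roll or sample cup.

Things in the scene. Friction and masses are not known exactly. Their poses are not given: they have to be found in the camera images.
- fork: loose lifting fork, 235 mm long, 0.15 kg. Origin: centre of the underside of its black handle block, 110 long (x) x 24 wide (y) x 30 high, gripped across the 24; x points to the prongs, z up. Steel crosspiece at x 52 to 66, 56 wide. Two prongs, 8 mm thick, at y +-24, axis at z 15, reach to x 181; their upturned tips rise to z 30. At first it lies on the mat on the handle's underside
- fork_seat (a point): point midway between the prongs at the height of their upper side, where a carried frame should lie: 140 mm ahead of the fork's origin (own x), z = 19 mm. Axes as the fork's
- fork_mid (a point): middle of the fork's whole length, at the level of the handle's underside (62.5 mm ahead of its origin)
- fork_mat: fixed brown cork mat 260 (own x) x 110 (y) x 5 mm thick. Origin: centre of its underside, on the worktop; its upper side is 5 mm higher. The fork lies along its x axis at first. Right of the work area, beyond world x 0.5 m and y from -0.12 to -0.38 m, stands a tall fixed covered instrument: keep the arm clear of it
- large_frame: larger head frame, loose, about 80 g, grey: upright closed loop in its y-z plane, 120 wide, 140 high, 18 deep (x). Band 6 mm thick, round arch on top, flat dark pad 70 wide, 14 thick at the bottom; opening from z 14 to 133, 108 wide. Origin: centre of the pad's underside; x through the opening, away from the robot. Stands 10 mm above the worktop in its stand's slot; lifts straight up
- large_frame_top (a point): underside of the top of the larger frame's arch (the band's inner face), at the middle of its depth, 133 mm above the frame's bottom. The arch falls off to the sides: 6 mm lower at y = +-24 mm
- large_stand: fixed white stand of the larger frame: base 90 (x) x 100 (y) x 10 mm; slot between two walls, 90 wide (y), 25 apart, whose tops are 40 mm above the worktop, so lift the frame over 30 mm to free it. Origin: centre of its underside; x as the frame's
- drying_bar: fixed drying stand, can change sides with the frame's stand. Level steel bar 12 mm thick, axis at z 190, along own x. Origin: on the worktop under the bar, 10 mm from its free end, which faces the robot (x -10); end knob, 18 mm diameter, at x -10 to 0; post, 16 mm thick, 212 high, at x 145, its clamp block (24 wide) from x 132; base 130 x 90 x 12 from x 40 to 170
- bar_seat (a point): point on the upper side of the bar, 47 mm from its free end, 196 mm above the worktop, a good place for the frame. Axes as the drying stand's: x along the bar towards the post
- tape_roll: bystander: roll of tape lying flat, 104 mm, 25 high; origin centre of its underside
- sample_cup: bystander: sample cup with yellow screw lid, 61 mm, 62 high; origin centre of its underside

How it is judged:
By the outcome, as a careful person would: the job done as asked, in the order asked, and still so for the second after the job is handed in, with the robot touching nothing.
It also fails if it takes over 54 s, if anything falls off the work surface, if the arm or the gripper's body presses on something with over 40 N, if the wrist force passes 120 N, or if a joint passes its speed limit or range.

## Working session

There is one attempt and no reset: what is moved stays moved. The work goes in short steps, Python scripts to look and compute and a shell command to move; the robot and the scene stay as the last step left them, time stands still between calls to the robot, and variables do not carry over. Pictures are saved under pics/ and viewed, at most 10 in all, crops included, and the job is handed in when it is done.

```bash
mkdir -p pics
cat > h.py <<'E'
import numpy as np, cv2
from scipy.spatial.transform import Rotation as R
from station import state, optics, ticket
def snap(n,f=None):
    s=optics.snapshot(n)
    if f: cv2.imwrite('pics/'+f,cv2.cvtColor(s['pixels'],cv2.COLOR_RGB2BGR))
    return s
def rot(s):
    o=np.array(s['orientation']); return o if o.shape==(3,3) else R.from_quat(o).as_matrix()
def ray(s,u,v):
    K=np.array(s['mtx']); d=np.array([(u-K[0,2])/K[0,0],(v-K[1,2])/K[1,1],1.]); return rot(s)@d
def onz(s,u,v,z):
    d=ray(s,u,v); o=np.array(s['origin']); return o+d*(z-o[2])/d[2]
def proj(s,p):
    c=rot(s).T@(np.array(p)-s['origin']); K=np.array(s['mtx']); return (K@(c/c[2]))[:2]
E
python3 - <<'E'
from h import *
a=snap('top','top0.png');b=snap('side','side0.png')
for s in(a,b):print(s['origin'],rot(s).round(3).tolist(),s['mtx'])
cv2.imwrite('pics/both0.png',cv2.cvtColor(np.hstack([a['pixels'],b['pixels']]),cv2.COLOR_RGB2BGR))
import pickle;pickle.dump((a,b),open('s0.pkl','wb'))
print(state())
E
```

```text
[0.40588478 0.14166708 1.29165583] [[-0.027, -0.995, 0.094], [-1.0, 0.028, 0.013], [-0.016, -0.093, -0.996]] [[536.75376191   0.         284.87574347]
 [  0.         536.75376191 202.09612619]
 [  0.           0.           1.        ]]
[ 0.28766139 -0.84753979  0.79166335] [[0.978, -0.106, 0.181], [-0.209, -0.532, 0.821], [0.01, -0.84, -0.542]] [[535.11250222   0.         280.37606859]
 [  0.         535.11250222 210.42790997]
 [  0.           0.           1.        ]]
{'t': 0.1, 'qpos': array([-1.30360927,  0.43511248,  0.02497976,  1.57399992, -0.01166492,
        1.13399858, -0.07510233]), 'qvel': array([ 0.00036439, -0.000761  , -0.00026575, -0.00068248, -0.00051748,
       -0.00073112,  0.0011478 ]), 'joint_torque': array([ 2.47585922e-03, -6.69122887e+01,  9.87821706e-01, -3.15148079e+01,
       -6.04988309e-02,  3.74541362e-02,  4.99267639e-05]), 'eef_pos': array([0.22575298, 0.58231506, 0.22605126]), 'ee_rot': array([ 1.83893327e-01,  9.82945966e-01, -6.80517650e-04, -9.24091678e-05]), 'wrist_force': array([ 0.46504778, -0.59528811, -0.00197017]), 'ft_torque': array([-0.01235483,  0.04135359, -0.00719803]), 'gripper_force': 0.0, 'opening': 1.002658907066729}
```

View pics/top0.png

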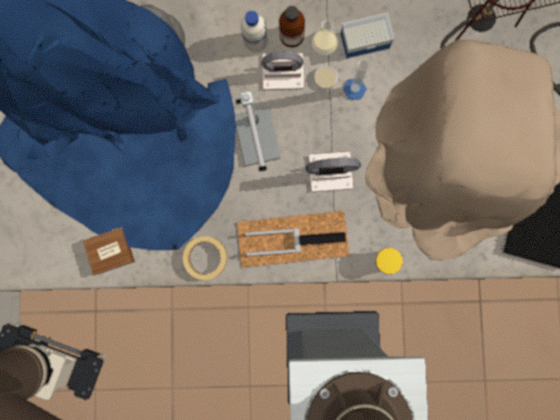

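View pics/side0.png

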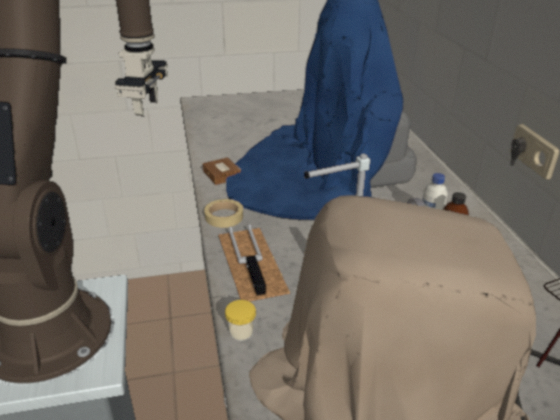

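The top view shows the fork on its mat with the handle at about (322,239) and the prongs pointing left. The large frame is at (332,168), the bar runs from its knob (263,169) to the post (246,98), the tape is at (205,258) and the cup at (390,261). I'll enlarge the work area next.

Run:
```python
from h import *
import pickle
a,b=pickle.load(open('s0.pkl','rb'))
c=a['pixels'][85:275,225:375]
c=cv2.resize(c,None,fx=4,fy=4,interpolation=cv2.INTER_CUBIC)[:, :]
c=cv2.resize(a['pixels'][80:280,180:410],None,fx=3,fy=3,interpolation=cv2.INTER_CUBIC)[:600,:800]
cv2.imwrite('pics/crop0.png',cv2.cvtColor(c,cv2.COLOR_RGB2BGR))
hsv=cv2.cvtColor(a['pixels'],cv2.COLOR_RGB2HSV)
# mat
m=cv2.inRange(hsv,(5,90,80),(20,255,255)); m[:205]=0;m[272:]=0;m[:,:232]=0;m[:,352:]=0
m=cv2.morphologyEx(m,cv2.MORPH_CLOSE,np.ones((25,25)))
r=cv2.minAreaRect(np.argwhere(m>0)[:,::-1].astype(np.float32));print('mat',r,[onz(a,*p,.005)[:2].round(4).tolist() for p in cv2.boxPoints(r)])
print('matc',onz(a,*r[0],.005))
# handle
k=(a['pixels'].max(2)<60).astype(np.uint8);k[:225]=0;k[255:]=0;k[:,:290]=0;k[:,352:]=0
r=cv2.minAreaRect(np.argwhere(k>0)[:,::-1].astype(np.float32));print('handle',r,[onz(a,*p,.035)[:2].round(4).tolist() for p in cv2.boxPoints(r)],onz(a,*r[0],.035))
# white stand
w=((a['pixels'].min(2)>175)).astype(np.uint8);w[:145]=0;w[195:]=0;w[:,:300]=0;w[:,365:]=0
r=cv2.minAreaRect(np.argwhere(w>0)[:,::-1].astype(np.float32));print('stand',r,[onz(a,*p,.01)[:2].round(4).tolist() for p in cv2.boxPoints(r)],onz(a,*r[0],.01))
```

```text
mat ((292.4029235839844, 238.4420928955078), (46.0146484375, 108.76875305175781), 83.94580841064453) [[0.4838, 0.2775], [0.5041, 0.017], [0.3946, 0.0096], [0.3743, 0.2679]]
matc [0.43900874 0.14290071 0.005     ]
handle ((321.944091796875, 238.27352905273438), (8.359918594360352, 44.483970642089844), 85.60128784179688) [[0.4439, 0.1262], [0.449, 0.0225], [0.4296, 0.0217], [0.4245, 0.1253]] [0.43673188 0.07393047 0.035     ]
stand ((330.7529602050781, 170.78823852539062), (36.50753402709961, 41.262718200683594), 85.60128784179688) [[0.641, 0.0975], [0.6458, -0.002], [0.5571, -0.0053], [0.5523, 0.0936]] [0.5988946  0.04595541 0.01      ]
```

View pics/crop0.png

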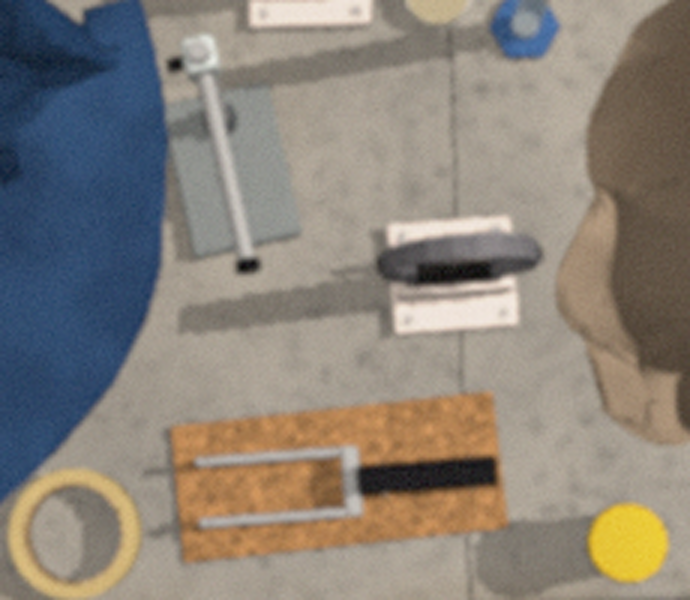

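The enlarged crop (3x, offset 180,80) gives the bar axis from (205,75) to (245,258) and the prong lines from (345,455) to (195,463) and (345,515) to (200,524). It also shows the arch centred near (462,248) and the knob at (248,265).

Run:
```python
from h import *
import pickle
a,b=pickle.load(open('s0.pkl','rb'))
def P(n,u,v,z): print(n,onz(a,180+u/3,80+v/3,z).round(4))
P('knob',248,265,.19);P('barA',245,258,.19);P('barB',205,75,.19);P('post',199,53,.212)
P('baseNW',165,110,.012);P('baseNE',268,87,.012);P('baseSE',300,236,.012);P('baseSW',192,257,.012)
P('archL',380,258,.1);P('archR',541,246,.1);P('archTop',462,243,.15);P('archTopBack',462,236,.15)
P('prU0',345,455,.024);P('prU1',195,463,.035);P('prL0',345,515,.024);P('prL1',200,524,.035)
P('blue',150,300,.0)
P('blue',150,300,.1)
# side knob ray vs top knob: 
print(proj(b,onz(a,180+248/3,80+265/3,.19)), 'seen ~ (308,175)')
```

```text
knob [0.5811 0.2003 0.19  ]
barA [0.586  0.2022 0.19  ]
barB [0.7163 0.2273 0.19  ]
post [0.7257 0.2294 0.212 ]
baseNW [0.7384 0.2742 0.012 ]
baseNE [0.7549 0.1901 0.012 ]
baseSE [0.6317 0.1674 0.012 ]
baseSW [0.6172 0.2547 0.012 ]
archL [0.5978 0.1062 0.1   ]
archR [ 0.6033 -0.0142  0.1   ]
archTop [0.5988 0.0487 0.15  ]
archTopBack [0.6039 0.0485 0.15  ]
prU0 [0.4543 0.1363 0.024 ]
prU1 [0.4509 0.2535 0.035 ]
prL0 [0.4073 0.1377 0.024 ]
prL1 [0.4034 0.2506 0.035 ]
blue [0.585  0.2905 0.    ]
blue [0.5712 0.279  0.1   ]
[306.97873706 174.7165807 ] seen ~ (308,175)
```

```bash
python3 -m handwheel '[{"tx":0.005,"ty":-0.045,"az":-8},{"tx":0.005,"ty":-0.045,"az":-8},{"tx":0.005,"ty":-0.045,"az":-8},{"tx":0.01,"ty":-0.045,"az":-8},{"tx":0.015,"ty":-0.045,"az":-8},{"tx":0.02,"ty":-0.045,"az":-8},{"tx":0.03,"ty":-0.04,"az":-8},{"tx":0.03,"ty":-0.04,"az":-8},{"tx":0.03,"ty":-0.04},{"tx":0.03,"ty":-0.04}]' 1
```

```text
invalid input
```

```bash
python3 -m handwheel '[{"tx":0.005,"ty":-0.045,"tz":0,"ax":0,"ay":0,"az":-8},{"tx":0.005,"ty":-0.045,"tz":0,"ax":0,"ay":0,"az":-8},{"tx":0.005,"ty":-0.045,"tz":0,"ax":0,"ay":0,"az":-8},{"tx":0.01,"ty":-0.045,"tz":0,"ax":0,"ay":0,"az":-8},{"tx":0.015,"ty":-0.045,"tz":0,"ax":0,"ay":0,"az":-8},{"tx":0.02,"ty":-0.045,"tz":0,"ax":0,"ay":0,"az":-8},{"tx":0.03,"ty":-0.038,"tz":0,"ax":0,"ay":0,"az":-8},{"tx":0.03,"ty":-0.038,"tz":0,"ax":0,"ay":0,"az":-8},{"tx":0.03,"ty":-0.038,"tz":0,"ax":0,"ay":0,"az":0},{"tx":0.03,"ty":-0.038,"tz":0,"ax":0,"ay":0,"az":0}]' 1.0 20
```

```text
t: 1.1
eef_pos: [0.4065, 0.1591, 0.2269]
ee_rot: [0.677, 0.736, 0.0, -0.0]
wrist_force: [1.2, 0.6, -0.4]
opening: 0.999
gripper_force: 0.0
```

```bash
python3 -m handwheel '[{"tx":0.015,"ty":-0.033,"tz":-0.03,"ax":0,"ay":0,"az":-1.5},{"tx":0.014,"ty":-0.032,"tz":-0.03,"ax":0,"ay":0,"az":0},{"tx":0,"ty":0,"tz":-0.03,"ax":0,"ay":0,"az":0},{"tx":0,"ty":0,"tz":0,"ax":0,"ay":0,"az":0},{"tx":0,"ty":0,"tz":0,"ax":0,"ay":0,"az":0}]' 1.0 20
python3 - <<'E'
from h import *
s=snap('wrist','w1.png');print(s['origin'],rot(s).round(3).tolist(),s['mtx'])
E
```

```text
t: 1.6
eef_pos: [0.4345, 0.0959, 0.1369]
ee_rot: [0.686, 0.727, -0.001, -0.0]
wrist_force: [0.3, 0.9, 0.6]
opening: 0.999
gripper_force: 0.0
[0.43000484 0.17571916 0.29458424] [[0.998, 0.057, 0.016], [0.059, -0.955, -0.291], [-0.001, 0.291, -0.957]] [[325.1922621    0.         282.12508184]
 [  0.         325.1922621  215.01029148]
 [  0.           0.           1.        ]]
```

View pics/w1.png

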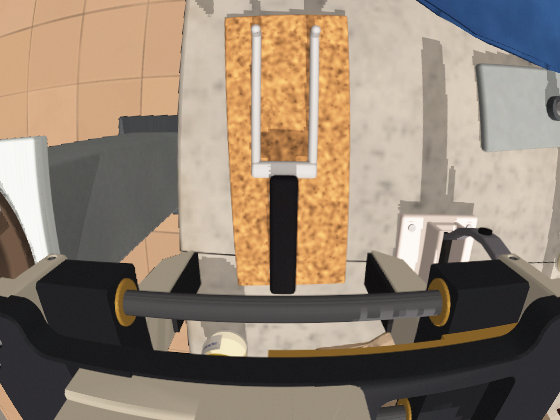

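The wrist view shows the handle top running from (284.5,178) to (283,291). The prong tips are at (257,32) and (316,32), and the fork lies between the open fingers.

```bash
cat >> h.py <<'E'
def wray(s,u,v):
    K=np.array(s['mtx']); x=(u-K[0,2])/K[0,0]; y=(v-K[1,2])/K[1,1]; t=np.hypot(x,y)
    return rot(s)@np.array([x/t*np.sin(t),y/t*np.sin(t),np.cos(t)])
def wonz(s,u,v,z):
    d=wray(s,u,v);o=np.array(s['origin']);return o+d*(z-o[2])/d[2]
E
python3 - <<'E'
from h import *
s=snap('wrist')
for n,u,v,z in [('hf',284.5,178,.035),('hr',283,291,.035),('t1',257,32,.035),('t2',316,32,.035),('m1',226,17,.005),('m2',347,15,.005),('m3',239,285,.005),('m4',346,281,.005)]: print(n,wonz(s,u,v,z).round(4))
E
```

```text
hf [0.4352 0.1287 0.035 ]
hr [0.4403 0.0245 0.035 ]
t1 [0.4063 0.2466 0.035 ]
t2 [0.4528 0.2496 0.035 ]
m1 [0.3748 0.2691 0.005 ]
m2 [0.4824 0.2782 0.005 ]
m3 [0.3962 0.0109 0.005 ]
m4 [0.5052 0.0216 0.005 ]
```

```bash
python3 -m handwheel '[{"tx":0.002,"ty":-0.001,"tz":-0.03,"ax":0,"ay":0,"az":0},{"tx":0,"ty":0,"tz":-0.035,"ax":0,"ay":0,"az":0},{"tx":0,"ty":0,"tz":-0.035,"ax":0,"ay":0,"az":0},{"tx":0,"ty":0,"tz":-0.02,"ax":0,"ay":0,"az":0},{"tx":0,"ty":0,"tz":-0.007,"ax":0,"ay":0,"az":0},{"tx":0,"ty":0,"tz":0,"ax":0,"ay":0,"az":0},{"tx":0,"ty":0,"tz":0,"ax":0,"ay":0,"az":0}]' 1.0 20; python3 -m handwheel '[{"tx":0,"ty":0,"tz":0,"ax":0,"ay":0,"az":0},{"tx":0,"ty":0,"tz":0,"ax":0,"ay":0,"az":0},{"tx":0,"ty":0,"tz":0,"ax":0,"ay":0,"az":0},{"tx":0,"ty":0,"tz":0,"ax":0,"ay":0,"az":0},{"tx":0,"ty":0,"tz":0,"ax":0,"ay":0,"az":0},{"tx":0,"ty":0,"tz":0,"ax":0,"ay":0,"az":0},{"tx":0,"ty":0,"tz":0,"ax":0,"ay":0,"az":0},{"tx":0,"ty":0,"tz":0,"ax":0,"ay":0,"az":0}]' 0.0 55
```

```text
t: 2.4
eef_pos: [0.4379, 0.0954, 0.011]
ee_rot: [0.686, 0.727, 0.001, 0.0]
wrist_force: [0.1, -0.7, -0.4]
opening: 1.0
gripper_force: 0.0
t: 3.2
eef_pos: [0.4369, 0.0947, 0.0097]
ee_rot: [0.686, 0.727, -0.0, -0.0]
wrist_force: [0.2, -1.0, -0.4]
opening: 0.351
gripper_force: 0.0
```

```bash
python3 -m handwheel '[{"tx":0,"ty":0,"tz":0,"ax":0,"ay":0,"az":0},{"tx":0,"ty":0,"tz":0,"ax":0,"ay":0,"az":0},{"tx":0,"ty":0,"tz":0,"ax":0,"ay":0,"az":0},{"tx":0,"ty":0,"tz":0,"ax":0,"ay":0,"az":0},{"tx":0,"ty":0,"tz":0,"ax":0,"ay":0,"az":0}]' 0.0 55
```

```text
t: 3.7
eef_pos: [0.4367, 0.0947, 0.0097]
ee_rot: [0.686, 0.727, -0.0, -0.0]
wrist_force: [-1.5, -0.3, -0.8]
opening: 0.257
gripper_force: 54.9
```

```bash
python3 -m handwheel '[{"tx":0,"ty":0,"tz":0.03,"ax":0,"ay":0,"az":0},{"tx":0,"ty":0,"tz":0.03,"ax":0,"ay":0,"az":0},{"tx":-0.012,"ty":-0.019,"tz":0.026,"ax":0,"ay":0,"az":-6},{"tx":-0.012,"ty":-0.019,"tz":0,"ax":0,"ay":0,"az":-8},{"tx":-0.013,"ty":-0.02,"tz":0,"ax":0,"ay":0,"az":-8},{"tx":0,"ty":0,"tz":0,"ax":0,"ay":0,"az":-8},{"tx":0,"ty":0,"tz":0,"ax":0,"ay":0,"az":-8},{"tx":0,"ty":0,"tz":0,"ax":0,"ay":0,"az":-8},{"tx":0,"ty":0,"tz":0,"ax":0,"ay":0,"az":-8},{"tx":0,"ty":0,"tz":0,"ax":0,"ay":0,"az":-8}]'; python3 -m handwheel '[{"tx":0,"ty":0,"tz":0,"ax":0,"ay":0,"az":-8},{"tx":0,"ty":0,"tz":0,"ax":0,"ay":0,"az":-8},{"tx":0,"ty":0,"tz":0,"ax":0,"ay":0,"az":-8},{"tx":0,"ty":0,"tz":0,"ax":0,"ay":0,"az":-4},{"tx":0,"ty":0,"tz":0,"ax":0,"ay":0,"az":0},{"tx":0,"ty":0,"tz":0,"ax":0,"ay":0,"az":0}]'
python3 - <<'E'
from h import *
s=snap('wrist','w2.png');a=snap('top','t2.png');b=snap('side','s2.png')
cv2.imwrite('pics/m2.png',cv2.cvtColor(np.hstack([cv2.resize(a['pixels'][120:290,200:420],(440,340)),s['pixels'][:340,100:460]]),cv2.COLOR_RGB2BGR))
st=state();print(st['eef_pos'],st['ee_rot'],st['qpos'])
E
```

```text
t: 4.7
eef_pos: [0.4, 0.0368, 0.0958]
ee_rot: [0.964, 0.267, 0.0, 0.0]
wrist_force: [1.0, 0.2, -1.0]
opening: 0.258
gripper_force: 54.9
t: 5.3
eef_pos: [0.3999, 0.0368, 0.0957]
ee_rot: [1.0, 0.03, -0.0, 0.0]
wrist_force: [0.2, 0.1, -0.8]
opening: 0.262
gripper_force: 54.9
[0.39991797 0.03674297 0.09576529] [ 9.99564141e-01  2.95214818e-02  3.12812992e-05 -9.06527582e-05] [-0.96042319  0.36639199  0.9498498   2.29513183 -0.47925306  0.68447029
 -1.17242218]
```

View pics/m2.png

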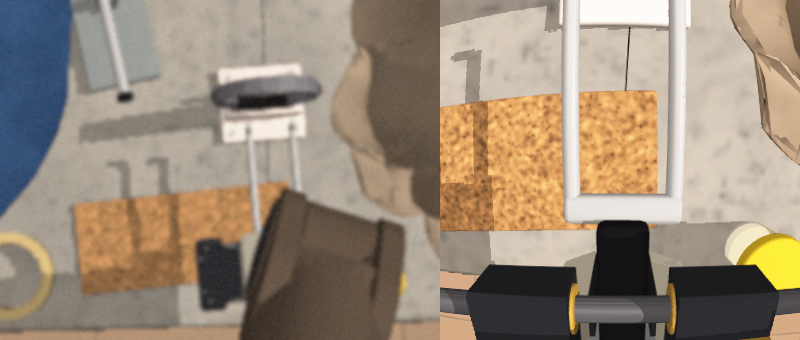

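The prongs point at the frame. In the top crop (2x, offset 200,120) the prong ends near row 130 are at columns 249 and 291, with the arch spanning 212–321. I'll measure the prong and arch centrelines.

Run:
```python
from h import *
import pickle
a=snap('top')
for v in (131,140): print(v,onz(a,200+249/2+(v-130)*.047,120+v/2,.110),onz(a,200+291/2+(v-130)*.047,120+v/2,.110))
# grey levels across row of prongs
for r in (188,190,193): print(r,a['pixels'][r,318:354].mean(1).astype(int).tolist())
s=snap('wrist')
for v in (50,120): 
  L={50:(566,686)}.get(v,(571,677))
  x,y=[wonz(s,u-440+100,v,.110).round(4) for u in (L[0]+7,L[1]-8)]; print(x,y,(x+y)/2)
```

```text
131 [0.55134829 0.06830186 0.11      ] [0.54999852 0.02187898 0.11      ]
140 [0.54129373 0.06770793 0.11      ] [0.53995123 0.02132243 0.11      ]
188 [236, 236, 236, 232, 211, 182, 185, 210, 220, 235, 236, 234, 232, 234, 232, 230, 228, 229, 229, 226, 229, 226, 224, 223, 215, 203, 179, 168, 190, 201, 200, 196, 194, 194, 184, 164]
190 [206, 200, 200, 186, 166, 158, 179, 205, 195, 175, 169, 168, 166, 166, 159, 154, 147, 157, 158, 158, 162, 160, 166, 162, 157, 147, 143, 153, 180, 199, 179, 164, 161, 160, 163, 156]
193 [163, 165, 169, 167, 166, 158, 178, 198, 196, 173, 165, 165, 166, 166, 159, 147, 151, 166, 175, 170, 169, 171, 168, 172, 169, 168, 157, 153, 180, 206, 196, 173, 165, 166, 167, 167]
[0.5087 0.0656 0.11  ] [0.5116 0.0199 0.11  ] [0.51015 0.04275 0.11   ]
[0.4772 0.0616 0.11  ] [0.4796 0.0218 0.11  ] [0.4784 0.0417 0.11  ]
```

View pics/w2.png

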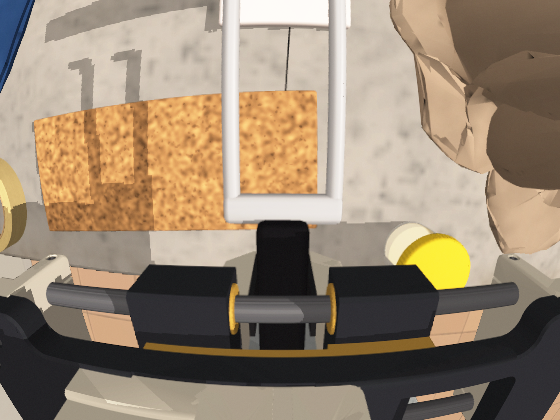

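```bash
python3 -m handwheel '[{"tx":0.02,"ty":0.001,"tz":0,"ax":0,"ay":0,"az":0},{"tx":0.02,"ty":0.001,"tz":0,"ax":0,"ay":0,"az":0},{"tx":0.02,"ty":0.001,"tz":0,"ax":0,"ay":0,"az":0},{"tx":0.02,"ty":0.001,"tz":0,"ax":0,"ay":0,"az":0},{"tx":0,"ty":0,"tz":0,"ax":0,"ay":0,"az":0},{"tx":0,"ty":0,"tz":0,"ax":0,"ay":0,"az":0},{"tx":0,"ty":0,"tz":0,"ax":0,"ay":0,"az":0}]'
python3 - <<'E'
from h import *
s=snap('wrist');a=snap('top');b=snap('side')
cv2.imwrite('pics/m3.png',cv2.cvtColor(np.hstack([cv2.resize(a['pixels'][130:230,280:390],(330,300)),s['pixels'][:300,100:460]]),cv2.COLOR_RGB2BGR))
E
```

```text
t: 6.25
eef_pos: [0.4789, 0.0406, 0.0955]
ee_rot: [1.0, 0.029, -0.001, -0.0]
wrist_force: [0.9, -0.2, -1.9]
opening: 0.257
gripper_force: 54.9
```

View pics/m3.png

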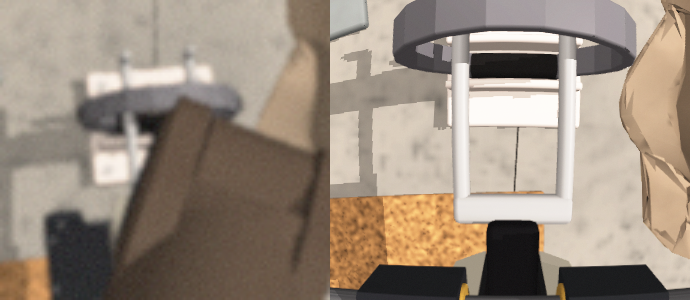

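```bash
python3 -m handwheel '[{"tx":0.001,"ty":0,"tz":0.01,"ax":0,"ay":0,"az":0},{"tx":0,"ty":0,"tz":0.008,"ax":0,"ay":0,"az":0},{"tx":0,"ty":0,"tz":0.004,"ax":0,"ay":0,"az":0},{"tx":0,"ty":0,"tz":0.004,"ax":0,"ay":0,"az":0},{"tx":0,"ty":0,"tz":0.005,"ax":0,"ay":0,"az":0},{"tx":0,"ty":0,"tz":0.007,"ax":0,"ay":0,"az":0},{"tx":0,"ty":0,"tz":0.009,"ax":0,"ay":0,"az":0},{"tx":0,"ty":0,"tz":0.009,"ax":0,"ay":0,"az":0},{"tx":0,"ty":0,"tz":0.009,"ax":0,"ay":0,"az":0},{"tx":0,"ty":0,"tz":0.009,"ax":0,"ay":0,"az":0}]';python3 -m handwheel '[{"tx":0,"ty":0,"tz":0.01,"ax":0,"ay":0,"az":0},{"tx":0,"ty":0,"tz":0.01,"ax":0,"ay":0,"az":0},{"tx":0,"ty":0,"tz":0.008,"ax":0,"ay":0,"az":0},{"tx":0,"ty":0,"tz":0,"ax":0,"ay":0,"az":0},{"tx":0,"ty":0,"tz":0,"ax":0,"ay":0,"az":0},{"tx":0,"ty":0,"tz":0,"ax":0,"ay":0,"az":0}]'
python3 - <<'E'
from h import *
s=snap('wrist');a=snap('top');b=snap('side')
cv2.imwrite('pics/m4.png',cv2.cvtColor(np.hstack([cv2.resize(a['pixels'][130:230,280:390],(330,300)),s['pixels'][:300,100:460]]),cv2.COLOR_RGB2BGR))
E
```

```text
t: 7.4
eef_pos: [0.481, 0.0407, 0.1706]
ee_rot: [1.0, 0.029, 0.0, -0.0]
wrist_force: [-0.4, -0.2, -1.3]
opening: 0.26
gripper_force: 54.9
t: 8.0
eef_pos: [0.4806, 0.0408, 0.1974]
ee_rot: [1.0, 0.029, -0.0, 0.0]
wrist_force: [0.3, -0.4, -2.4]
opening: 0.261
gripper_force: 54.9
```

View pics/m4.png

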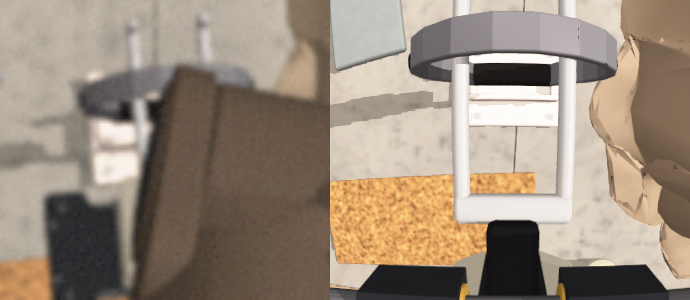

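The frame has left the stand and hangs level on both prongs. The arch's top surface at the centre spans rows 12–53 of the wrist image.

Run:
```python
from h import *
s=snap('wrist');p=state()['eef_pos']
for v in (53,12):
  for z in (.2237,.19):
    q=wonz(s,284,v,z);print(v,z,q.round(4),'fork x',(q-p)[0]+.02)
q=wonz(s,284,198,.2075);print('crosspiece front top',q, (q-p)[0]+.02)
q=wonz(s,284,222,.2227);print('handle front top',q, (q-p)[0]+.02)
a=snap('top')
print([onz(a,280+u/3,130+v/3,.2227) for u,v in ((133,22),(201,17))])
```

```text
53 0.2237 [0.5863 0.047  0.2237] fork x 0.12558363450248536
53 0.19 [0.5932 0.0473 0.19  ] fork x 0.13247946809995773
12 0.2237 [0.6041 0.0481 0.2237] fork x 0.14336378544990905
12 0.19 [0.6156 0.0486 0.19  ] fork x 0.15482086002327514
crosspiece front top [0.52283489 0.04315909 0.2075    ] 0.062074640744053375
handle front top [0.51603875 0.04282584 0.2227    ] 0.05527850186273724
[array([0.63548332, 0.07239778, 0.2227    ]), array([0.63750651, 0.02655955, 0.2227    ])]
```

Run:
```python
from h import *
import pickle
a,b=pickle.load(open('s0.pkl','rb'))
def blue(s):
    h=cv2.cvtColor(s['pixels'],cv2.COLOR_RGB2HSV); m=cv2.inRange(h,(100,110,20),(125,255,255)); m=cv2.morphologyEx(m,cv2.MORPH_OPEN,np.ones((3,3)))
    n,l,st,_=cv2.connectedComponentsWithStats(m);return l==1+st[1:,4].argmax()
A,B=blue(a),blue(b)
# lowest z at which right-edge ray of top view enters blue in the side view
for r in range(80,245,15):
    u=np.where(A[r])[0].max()-2
    ok=[]
    for z in np.arange(0,.4,.02):
        p=onz(a,u,r,z);q=proj(b,p).round().astype(int)
        ok.append(int(B[q[1],q[0]]))
    print(r,u,onz(a,u,r,0)[:2].round(3),onz(a,u,r,.2)[:2].round(3),''.join(map(str,ok)))
# visual hull: any blue at y<.31 for z>.06 near x .45-.65
for z in (.06,.12,.2,.26,.3):
    ys=[]
    for x in (.4,.45,.5,.55,.6,.65,.7):
        c=[y for y in np.arange(.15,.6,.01) if A[tuple(proj(a,(x,y,z)).round().astype(int)[::-1])] and B[tuple(proj(b,(x,y,z)).round().astype(int)[::-1])]]
        ys.append(round(min(c),2) if c else None)
    print(z,ys)
```

```text
80 223 [0.835 0.303] [0.769 0.278] 00000001111111111111
95 227 [0.797 0.294] [0.736 0.271] 00011110001111111111
110 230 [0.759 0.287] [0.704 0.265] 00000111011111111111
125 232 [0.721 0.283] [0.672 0.261] 00001111011111111111
140 231 [0.684 0.286] [0.641 0.264] 00001111011111111111
155 230 [0.647 0.289] [0.609 0.267] 00111111011111111110
170 229 [0.61  0.292] [0.578 0.269] 01111111111111100000
185 225 [0.573 0.303] [0.547 0.278] 01111111111111100000
200 218 [0.537 0.32 ] [0.517 0.293] 01111111111110000000
215 207 [0.501 0.348] [0.487 0.316] 01111111111100000000
230 194 [0.466 0.38 ] [0.457 0.343] 01111111100000000000
0.06 [None, np.float64(0.38), np.float64(0.33), np.float64(0.3), np.float64(0.28), np.float64(0.28), np.float64(0.31)]
0.12 [None, np.float64(0.37), np.float64(0.32), np.float64(0.29), np.float64(0.28), np.float64(0.27), np.float64(0.27)]
0.2 [None, None, np.float64(0.3), np.float64(0.28), np.float64(0.27), np.float64(0.26), np.float64(0.26)]
0.26 [None, None, None, np.float64(0.27), np.float64(0.26), np.float64(0.25), np.float64(0.26)]
0.3 [None, None, None, None, np.float64(0.25), np.float64(0.25), np.float64(0.26)]
```

```bash
python3 -m handwheel '[{"tx":-0.006,"ty":0,"tz":0.003,"ax":0,"ay":0,"az":0},{"tx":-0.012,"ty":0,"tz":0.003,"ax":0,"ay":0,"az":0},{"tx":-0.016,"ty":0,"tz":0,"ax":0,"ay":0,"az":0},{"tx":-0.016,"ty":0,"tz":0,"ax":0,"ay":0,"az":0},{"tx":-0.016,"ty":0,"tz":0,"ax":0,"ay":0,"az":0},{"tx":-0.012,"ty":0.004,"tz":0,"ax":0,"ay":0,"az":0},{"tx":-0.006,"ty":0.01,"tz":0,"ax":0,"ay":0,"az":0.8},{"tx":0,"ty":0.014,"tz":0,"ax":0,"ay":0,"az":1.1},{"tx":0,"ty":0.016,"tz":0,"ax":0,"ay":0,"az":1.1},{"tx":0,"ty":0.016,"tz":0,"ax":0,"ay":0,"az":1.1}]';python3 -m handwheel '[{"tx":0,"ty":0.016,"tz":0,"ax":0,"ay":0,"az":1.1},{"tx":0,"ty":0.016,"tz":0,"ax":0,"ay":0,"az":1.1},{"tx":0,"ty":0.016,"tz":0,"ax":0,"ay":0,"az":1.1},{"tx":0,"ty":0.012,"tz":0,"ax":0,"ay":0,"az":0},{"tx":0,"ty":0.005,"tz":0,"ax":0,"ay":0,"az":0},{"tx":0,"ty":0,"tz":0,"ax":0,"ay":0,"az":0},{"tx":0,"ty":0,"tz":0,"ax":0,"ay":0,"az":0},{"tx":0,"ty":0,"tz":0,"ax":0,"ay":0,"az":0}]'
python3 - <<'E'
from h import *
s=snap('wrist');a=snap('top');b=snap('side')
cv2.imwrite('pics/m5.png',cv2.cvtColor(np.hstack([cv2.resize(a['pixels'][90:240,210:330],(320,400)),s['pixels'][:400,60:500]]),cv2.COLOR_RGB2BGR))
E
```

```text
t: 9.25
eef_pos: [0.3973, 0.1024, 0.2039]
ee_rot: [0.998, 0.066, 0.0, -0.0]
wrist_force: [0.1, -0.6, -2.0]
opening: 0.256
gripper_force: 54.9
t: 10.05
eef_pos: [0.3969, 0.1651, 0.2038]
ee_rot: [0.996, 0.093, -0.0, -0.0]
wrist_force: [-0.1, 0.0, -2.5]
opening: 0.261
gripper_force: 54.9
```

View pics/m5.png

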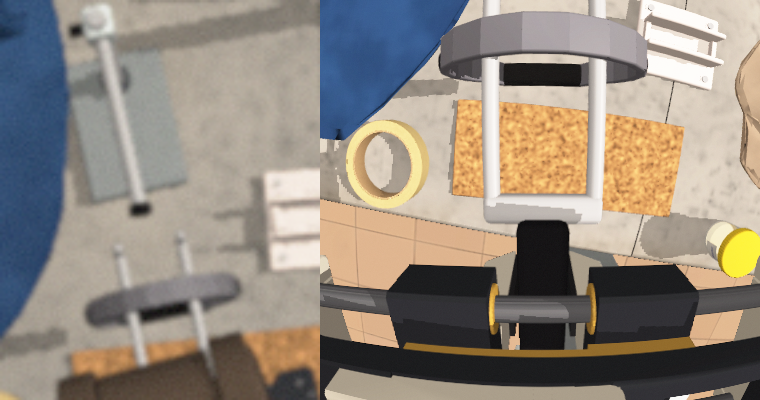

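The frame hangs squarely on the prongs, short of the bar. In the top crop (2.667x, offset 210,90) the tips are at (118,247) and (181,238), and the knob is at (140,208).

Run:
```python
from h import *
a=snap('top');k=2.6667
g=lambda u,v,z:onz(a,210+u/k,90+v/k,z)
m=(g(118,247,.227)+g(181,238,.227))/2; l=(g(140,360,.214)+g(206,345,.214))/2
kn=g(140,208,.19);kb=g(139,200,.19);b=g(107,52,.19)
print('tip',m,'low',l,'yaw',np.degrees(np.arctan2(*(m-l)[1::-1])))
print('knob',kn,'bar',b,'yaw',np.degrees(np.arctan2(*(b-kb)[1::-1])))
d=np.array([np.cos(np.radians(10.7)),np.sin(np.radians(10.7))]);n=np.array([-d[1],d[0]])
p=state()['eef_pos'][:2]
for q in (m,l,p): print('lateral vs bar',(q[:2]-kn[:2])@n,'along from knob centre',(q[:2]-kn[:2])@d)
```

```text
tip [0.54953551 0.19210694 0.227     ] low [0.46720101 0.17699154 0.214     ] yaw 10.402821060262536
knob [0.58180346 0.2006085  0.19      ] bar [0.7065259  0.22369641 0.19      ] yaw 10.738264789840478
lateral vs bar -0.0023626617446607647 along from knob centre -0.033285351089002976
lateral vs bar -0.001928478249054781 along from knob centre -0.11699471074802621
lateral vs bar -0.00023284250913266358 along from knob centre -0.18817771100208475
```

```bash
python3 -m handwheel '[{"tx":0.006,"ty":0.002,"tz":0,"ax":0,"ay":0,"az":0},{"tx":0.012,"ty":0.003,"tz":0,"ax":0,"ay":0,"az":0},{"tx":0.014,"ty":0.003,"tz":0,"ax":0,"ay":0,"az":0},{"tx":0.014,"ty":0.0025,"tz":0,"ax":0,"ay":0,"az":0},{"tx":0.014,"ty":0.0025,"tz":0,"ax":0,"ay":0,"az":0},{"tx":0.014,"ty":0.0025,"tz":0,"ax":0,"ay":0,"az":0},{"tx":0.014,"ty":0.0025,"tz":0,"ax":0,"ay":0,"az":0},{"tx":0.012,"ty":0.002,"tz":0,"ax":0,"ay":0,"az":0},{"tx":0.008,"ty":0.0015,"tz":0,"ax":0,"ay":0,"az":0},{"tx":0,"ty":0,"tz":0,"ax":0,"ay":0,"az":0}]';python3 -m handwheel '[{"tx":0,"ty":0,"tz":0,"ax":0,"ay":0,"az":0},{"tx":0,"ty":0,"tz":0,"ax":0,"ay":0,"az":0},{"tx":0,"ty":0,"tz":0,"ax":0,"ay":0,"az":0}]'
python3 - <<'E'
from h import *
s=snap('wrist');a=snap('top');b=snap('side')
cv2.imwrite('pics/m6.png',cv2.cvtColor(np.hstack([cv2.resize(a['pixels'][90:240,210:330],(320,400)),s['pixels'][:400,60:500]]),cv2.COLOR_RGB2BGR))
E
```

```text
t: 11.25
eef_pos: [0.5059, 0.1872, 0.2036]
ee_rot: [0.996, 0.093, 0.0, 0.0]
wrist_force: [-0.1, 0.3, -2.0]
opening: 0.256
gripper_force: 54.9
t: 11.55
eef_pos: [0.5044, 0.1873, 0.2038]
ee_rot: [0.996, 0.093, -0.0, -0.0]
wrist_force: [-0.5, 0.1, -1.1]
opening: 0.26
gripper_force: 54.9
```

View pics/m6.png

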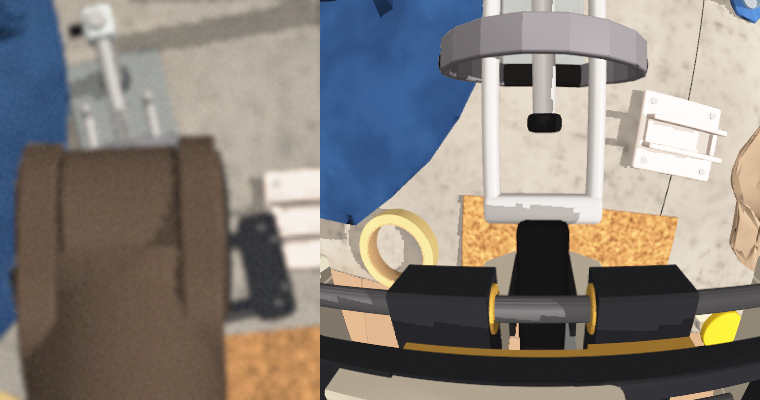

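The wrist view shows the bar passing through the frame and centred between the prongs. The knob at (544,122) lies between the frame and the crosspiece, so I'm lowering.

```bash
python3 -m handwheel '[{"tx":0,"ty":0,"tz":-0.008,"ax":0,"ay":0,"az":0},{"tx":0,"ty":0,"tz":-0.008,"ax":0,"ay":0,"az":0},{"tx":0,"ty":0,"tz":-0.004,"ax":0,"ay":0,"az":0},{"tx":0,"ty":0,"tz":-0.003,"ax":0,"ay":0,"az":0},{"tx":0,"ty":0,"tz":-0.003,"ax":0,"ay":0,"az":0},{"tx":0,"ty":0,"tz":-0.003,"ax":0,"ay":0,"az":0},{"tx":0,"ty":0,"tz":-0.003,"ax":0,"ay":0,"az":0},{"tx":0,"ty":0,"tz":-0.005,"ax":0,"ay":0,"az":0},{"tx":0,"ty":0,"tz":-0.006,"ax":0,"ay":0,"az":0},{"tx":0,"ty":0,"tz":-0.007,"ax":0,"ay":0,"az":0}]';python3 -m handwheel '[{"tx":0,"ty":0,"tz":0,"ax":0,"ay":0,"az":0},{"tx":0,"ty":0,"tz":0,"ax":0,"ay":0,"az":0},{"tx":0,"ty":0,"tz":0,"ax":0,"ay":0,"az":0},{"tx":0,"ty":0,"tz":0,"ax":0,"ay":0,"az":0}]'
python3 - <<'E'
from h import *
s=snap('wrist');a=snap('top');b=snap('side')
cv2.imwrite('pics/m7.png',cv2.cvtColor(np.hstack([cv2.resize(b['pixels'][120:270,260:420],(427,400)),s['pixels'][:400,100:460]]),cv2.COLOR_RGB2BGR))
E
```

```text
t: 12.7
eef_pos: [0.505, 0.1873, 0.1533]
ee_rot: [0.996, 0.093, 0.0, -0.0]
wrist_force: [0.2, 0.5, -1.1]
opening: 0.256
gripper_force: 54.9
t: 13.1
eef_pos: [0.5051, 0.1873, 0.154]
ee_rot: [0.996, 0.093, 0.0, -0.0]
wrist_force: [0.6, 0.6, -0.8]
opening: 0.253
gripper_force: 54.9
```

View pics/m7.png

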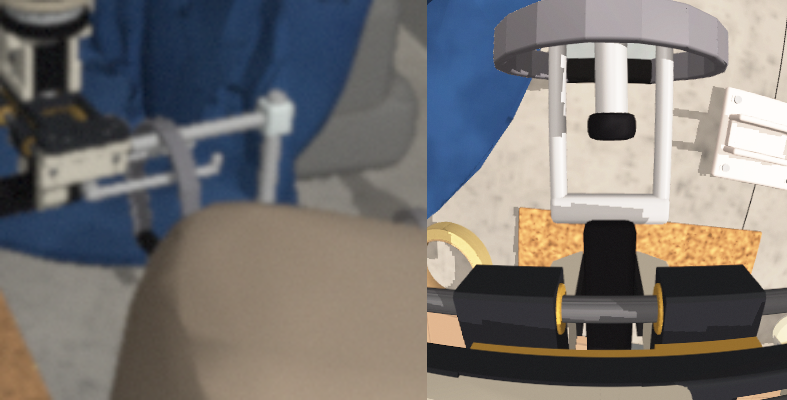

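The frame hangs on the bar and the prongs are below the arch. I'm drawing the fork out along the bar.

```bash
python3 -m handwheel '[{"tx":-0.006,"ty":-0.0011,"tz":0,"ax":0,"ay":0,"az":0},{"tx":-0.010,"ty":-0.0019,"tz":0,"ax":0,"ay":0,"az":0},{"tx":-0.012,"ty":-0.0023,"tz":0,"ax":0,"ay":0,"az":0},{"tx":-0.012,"ty":-0.0023,"tz":0,"ax":0,"ay":0,"az":0},{"tx":-0.012,"ty":-0.0023,"tz":0,"ax":0,"ay":0,"az":0},{"tx":-0.012,"ty":-0.0023,"tz":0,"ax":0,"ay":0,"az":0},{"tx":-0.014,"ty":-0.0026,"tz":0,"ax":0,"ay":0,"az":0},{"tx":-0.014,"ty":-0.0026,"tz":0,"ax":0,"ay":0,"az":0},{"tx":-0.014,"ty":-0.0026,"tz":0,"ax":0,"ay":0,"az":0},{"tx":-0.012,"ty":-0.0023,"tz":0,"ax":0,"ay":0,"az":0}]'; python3 -m handwheel '[{"tx":0,"ty":-0.01,"tz":0,"ax":0,"ay":0,"az":5},{"tx":0,"ty":-0.01,"tz":0,"ax":0,"ay":0,"az":8},{"tx":0,"ty":-0.01,"tz":0,"ax":0,"ay":0,"az":8},{"tx":0,"ty":-0.01,"tz":0,"ax":0,"ay":0,"az":8},{"tx":0,"ty":-0.01,"tz":0,"ax":0,"ay":0,"az":8},{"tx":0,"ty":-0.01,"tz":0,"ax":0,"ay":0,"az":8},{"tx":0.01,"ty":0,"tz":0,"ax":0,"ay":0,"az":8},{"tx":0.01,"ty":0,"tz":0,"ax":0,"ay":0,"az":8},{"tx":0.01,"ty":0,"tz":0,"ax":0,"ay":0,"az":8},{"tx":0.01,"ty":0,"tz":0,"ax":0,"ay":0,"az":8}]'; python3 -m handwheel '[{"tx":0.01,"ty":0,"tz":0,"ax":0,"ay":0,"az":6},{"tx":0,"ty":0,"tz":0,"ax":0,"ay":0,"az":0},{"tx":0,"ty":0,"tz":0,"ax":0,"ay":0,"az":0},{"tx":0,"ty":0,"tz":0,"ax":0,"ay":0,"az":0}]'
python3 - <<'E'
from h import *
import pickle
pickle.dump([snap(n) for n in('top','side','wrist')],open('s8.pkl','wb'))
E
```

```text
t: 14.25
eef_pos: [0.3855, 0.1647, 0.1536]
ee_rot: [0.996, 0.093, -0.0, -0.0]
wrist_force: [0.5, 0.7, -1.0]
opening: 0.259
gripper_force: 54.9
t: 15.25
eef_pos: [0.4267, 0.1049, 0.1538]
ee_rot: [0.719, 0.695, 0.0, -0.0]
wrist_force: [0.7, -0.6, 0.1]
opening: 0.255
gripper_force: 54.9
t: 15.65
eef_pos: [0.436, 0.1049, 0.1537]
ee_rot: [0.685, 0.729, -0.0, -0.0]
wrist_force: [-0.1, 0.1, -2.2]
opening: 0.26
gripper_force: 54.9
```

```bash
python3 - <<'E'
from h import *
import pickle
a,b,w=pickle.load(open('s8.pkl','rb'));a0,b0=pickle.load(open('s0.pkl','rb'))
p=a['pixels'].astype(int);m=((p.max(2)<135)&(p.max(2)-p.min(2)<25)).astype(np.uint8);m[:120]=0;m[175:]=0;m[:,:215]=0;m[:,300:]=0
n,l,st,c=cv2.connectedComponentsWithStats(m)
for i in range(1,n):
  if st[i,4]>40: print(st[i],c[i],onz(a,*c[i],.19).round(3))
print('exp seat px',proj(a,(.62,.2078,.2)))
E
python3 -m handwheel '[{"tx":0.004,"ty":-0.003,"tz":-0.03,"ax":0,"ay":0,"az":0.6},{"tx":0,"ty":0,"tz":-0.03,"ax":0,"ay":0,"az":0},{"tx":0,"ty":0,"tz":-0.03,"ax":0,"ay":0,"az":0},{"tx":0,"ty":0,"tz":-0.025,"ax":0,"ay":0,"az":0},{"tx":0,"ty":0,"tz":-0.015,"ax":0,"ay":0,"az":0},{"tx":0,"ty":0,"tz":-0.008,"ax":0,"ay":0,"az":0},{"tx":0,"ty":0,"tz":-0.003,"ax":0,"ay":0,"az":0},{"tx":0,"ty":0,"tz":0,"ax":0,"ay":0,"az":0},{"tx":0,"ty":0,"tz":0,"ax":0,"ay":0,"az":0},{"tx":0,"ty":0,"tz":0,"ax":0,"ay":0,"az":0}]'
```

```text
[232 120  56  55 933] [252.64844587 151.64201501] [0.617 0.22  0.19 ]
[258 166   9   6  42] [262.02380952 168.16666667] [0.581 0.202 0.19 ]
exp seat px [258.31163276 149.03194619]
t: 16.8
eef_pos: [0.4414, 0.1022, 0.0134]
ee_rot: [0.68, 0.733, 0.001, 0.0]
wrist_force: [-0.3, -0.3, -0.7]
opening: 0.259
gripper_force: 54.9
```

```bash
python3 -m handwheel '[{"tx":-0.001,"ty":0,"tz":-0.002,"ax":0,"ay":0,"az":0},{"tx":0,"ty":0,"tz":-0.0015,"ax":0,"ay":0,"az":0},{"tx":0,"ty":0,"tz":0,"ax":0,"ay":0,"az":0},{"tx":0,"ty":0,"tz":0,"ax":0,"ay":0,"az":0}]'
```

```text
t: 17.2
eef_pos: [0.4399, 0.1021, 0.0097]
ee_rot: [0.68, 0.733, 0.0, -0.0]
wrist_force: [-1.7, 0.7, 9.3]
opening: 0.259
gripper_force: 54.9
```

```bash
python3 -m handwheel '[{"tx":0,"ty":0,"tz":0,"ax":0,"ay":0,"az":0},{"tx":0,"ty":0,"tz":0,"ax":0,"ay":0,"az":0},{"tx":0,"ty":0,"tz":0,"ax":0,"ay":0,"az":0},{"tx":0,"ty":0,"tz":0,"ax":0,"ay":0,"az":0},{"tx":0,"ty":0,"tz":0,"ax":0,"ay":0,"az":0},{"tx":0,"ty":0,"tz":0,"ax":0,"ay":0,"az":0},{"tx":0,"ty":0,"tz":0,"ax":0,"ay":0,"az":0},{"tx":0,"ty":0,"tz":0,"ax":0,"ay":0,"az":0}]' 0.8; python3 -m handwheel '[{"tx":0,"ty":0,"tz":0.015,"ax":0,"ay":0,"az":0},{"tx":0,"ty":0,"tz":0.025,"ax":0,"ay":0,"az":0},{"tx":0,"ty":0,"tz":0.035,"ax":0,"ay":0,"az":0},{"tx":0,"ty":0,"tz":0.04,"ax":0,"ay":0,"az":0},{"tx":0,"ty":0,"tz":0.04,"ax":0,"ay":0,"az":0},{"tx":0,"ty":0,"tz":0.03,"ax":0,"ay":0,"az":0},{"tx":-0.03,"ty":0,"tz":0,"ax":0,"ay":0,"az":0},{"tx":-0.03,"ty":0,"tz":0,"ax":0,"ay":0,"az":0},{"tx":0,"ty":0,"tz":0,"ax":0,"ay":0,"az":0},{"tx":0,"ty":0,"tz":0,"ax":0,"ay":0,"az":0}]'
python3 - <<'E'
from h import *
a,w=snap('top'),snap('wrist')
f=w['pixels'].astype(int);h=cv2.cvtColor(w['pixels'],cv2.COLOR_RGB2HSV)
m=cv2.inRange(h,(5,90,80),(20,255,255));n,l,st,c=cv2.connectedComponentsWithStats(m)
i=1+st[1:,4].argmax();print('cork',st[i])
x,y,ww,hh,_=st[i]
P=lambda q,z:wonz(w,*q,z).round(4)
M=cv2.morphologyEx((l==i).astype(np.uint8),cv2.MORPH_CLOSE,np.ones((41,41)))
cn=max(cv2.findContours(M,0,2)[0],key=cv2.contourArea)
ap=cv2.approxPolyDP(cn,8,True)[:,0];print('mat',[P(q,.005)[:2].tolist() for q in ap])
for nm,mk,z in(('bright',f.min(2)>165,.024),('black',f.max(2)<45,.035)):
  k=(mk&(M>0)).astype(np.uint8);n,l,st,c=cv2.connectedComponentsWithStats(k)
  for j in range(1,n):
    if st[j,4]>150:
      b=cv2.boxPoints(cv2.minAreaRect(np.argwhere(l==j)[:,::-1].astype(np.float32)));print(nm,st[j].tolist(),[P(q,z)[:2].tolist() for q in b])
p=a['pixels'].astype(int);m=((p.max(2)<135)&(p.max(2)-p.min(2)<25)).astype(np.uint8);m[:120]=0;m[175:]=0;m[:,:215]=0;m[:,300:]=0
print('frame',cv2.connectedComponentsWithStats(m)[2].tolist())
E
```

```text
t: 18.0
eef_pos: [0.4399, 0.102, 0.0092]
ee_rot: [0.68, 0.733, -0.0, 0.0]
wrist_force: [-0.1, -0.2, -0.1]
opening: 0.795
gripper_force: 0.0
t: 19.0
eef_pos: [0.3797, 0.1023, 0.1945]
ee_rot: [0.68, 0.734, 0.001, -0.0]
wrist_force: [1.3, 0.5, -0.5]
opening: 0.798
gripper_force: 0.0
cork [    0     0   252   295 36116]
mat [[-0.0504, 0.3705], [-0.0245, 0.1628], [0.2105, 0.1608], [0.2125, 0.1813], [0.3138, 0.1806], [0.3148, 0.0787], [0.2786, 0.0736], [0.2129, 0.0005], [0.2324, 0.0014], [0.2362, -0.0194], [0.2525, 0.001], [0.3036, 0.0066], [0.3043, -0.0328], [0.331, -0.0299], [0.3312, 0.313]]
black [204, 254, 12, 39, 160] [[0.3, 0.0347], [0.3117, 0.0367], [0.3143, -0.0108], [0.3019, -0.0132]]
frame [[0, 0, 560, 420, 234154], [232, 120, 56, 55, 985], [255, 120, 4, 5, 15], [277, 145, 1, 1, 1], [258, 166, 9, 6, 42], [296, 170, 3, 1, 3]]
```

Run:
```python
from h import *
w=snap('wrist');f=w['pixels'].astype(int)
# rectify table plane: 1 mm/px, x .36-.52, y 0-.29
xs,ys=np.meshgrid(np.arange(.36,.52,.001),np.arange(0,.29,.001));R_=rot(w);K=np.array(w['mtx'])
def rect(z):
    c=(np.stack([xs,ys,0*xs+z],-1)-w['origin'])@R_;r=np.hypot(c[...,0],c[...,1]);t=np.arctan2(r,c[...,2])
    return cv2.remap(w['pixels'],(K[0,2]+K[0,0]*t*c[...,0]/r).astype(np.float32),(K[1,2]+K[1,1]*t*c[...,1]/r).astype(np.float32),1)
def box(m,n):
    _,l,st,_=cv2.connectedComponentsWithStats(m.astype(np.uint8));i=1+st[1:,4].argmax()
    b=cv2.boxPoints(cv2.minAreaRect(np.argwhere(l==i)[:,::-1].astype(np.float32)))/1000+[.36,0];print(n,st[i,4],b.round(3).tolist(),'c',b.mean(0))
g=rect(.005);box(cv2.inRange(cv2.cvtColor(g,cv2.COLOR_RGB2HSV),(5,90,60),(20,255,255))>0,'mat')
g=rect(.035)[:160];box(g.max(2)<50,'handle')
g=rect(.024).astype(int);box((g.min(2)>140)&(g.max(2)-g.min(2)<30)&(abs(xs-.437)<.045)&(ys>.11)&(ys<.275),'prongs')
```

```text
mat 21417 [[0.372, 0.268], [0.393, 0.01], [0.502, 0.019], [0.481, 0.277]] c [0.43707653 0.14370406]
handle 2618 [[0.422, 0.136], [0.43, 0.029], [0.455, 0.031], [0.448, 0.138]] c [0.43859956 0.08350665]
prongs 2167 [[0.401, 0.262], [0.409, 0.133], [0.465, 0.136], [0.457, 0.265]] c [0.43293368 0.19884448]
```

```bash
python3 -c "
from station import ticket;print(ticket.job_done())"
```

```text
the job is handed in; nothing more can be done
None
```

The job is handed in, at about 19 s of the 54 s: the larger frame hangs on the drying bar between knob and post, and the fork lies within the mat's edges (last checked by measurement, not by eye). I viewed 11 pictures, one over the limit of 10.

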